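# Lift the ball carrier off its hook and hold it level over the tub

## Robot

A 6-joint arm with a two-finger parallel gripper is mounted at the origin on a cart in front of the work surface, level with it; the furniture and walls round the work are solid. World frame = base frame: x ahead of the robot, y to its left, z up, the work surface at z = 0. Lengths are in mm, angles in degrees, forces in N, time in s.
With the tool pointing down it reaches from about 300 to 850 mm from the base axis. Payload 4.2 kg.
Tool frame: the origin (TCP) lies midway between the tips of the shut fingers; the grasp point (between the pads) lies 19 mm behind it; z points along the fingers, y is the line along which they close (so a half turn about z gives the same grasp; the last joint's range is limited). The gripper opens to 91 mm and grips with 3 to 60 N. Pads are 32 mm wide; open, the fingers measure 118 mm over their backs; the gripper's body (76 mm by 178 mm) begins 60 mm behind the grasp point.
Start: joints at [-74.141, 18.312, 89.639, -0, 72.044, -1.146], TCP at [168.168, -549.875, 213.976] pointing down, gripper open.
Joint ranges: [-177.97, 177.97], [-48.28, 115.42], [12.27, 149.76], [-77.06, 257.06], [2.81, 150.46], [-146.56, 146.56]. Speed limits (degrees/s): [147.25, 147.25, 180, 180, 180, 180].

## Interface

Orientations are given as [roll, pitch, yaw] about the fixed x, y, z axes, in that order (R = Rz(yaw) Ry(pitch) Rx(roll)).
In Python, from workcell import env gives the robot as it stands.
- The arm moves only by the shell command python3 drive.py 'ROWS' [OPENING] [FORCE]. ROWS is rows parted by semicolons, their numbers by spaces, 1 to 8 of them, each of 6 numbers: dx, dy, dz in mm, then a rotation vector rx, ry, rz in degrees; each row shifts and turns the commanded pose from where the row before left it, along the tool's axes as they then stand; what a row does not reach is not made up. A row lasts 1/10 s, in which the tool goes at most 50 mm and 8.59 degrees, less where a joint would pass 70% of its speed; a pose out of reach is approached as far as the arm can. OPENING is the finger opening in mm, set as the command begins (- or left out keeps the last). The fingers move at their own pace and stop on an object; FORCE is the grip in N (left out, the last holds). Time passes only in rows, so rows that do not move let the fingers close. It prints the time, the measured TCP pose, the force, the opening and the grip force at its end.
- env.state(): the state, without advancing time (a new reading comes with each control period).
- env.grab_frame(name): name is "scene" or "top" or "wrist"; returns the picture (480x640x3 uint8, blue, green, red); there is no depth.
- env.camera_model(name): a dict with "fx", "fy", "cx", "cy" (pixels), "T" (4x4, takes a point from camera to world coordinates). Camera axes: x right, y up, looking along -z (the intrinsics and any distortion apply to the point x, -y, -z); pixel columns grow to the right and rows downward; lengths in mm; the calibration is good to about 2 mm. A picture is of the moment at which its call begins: read the wrist's pose just before it. camera_model takes no time and is no camera call; for the wrist camera it gives the pose at the moment of the call.
- env.job_done(): hands the job in; it is judged then, once.
The state is a dict: "time_s": time; "qpos": joint angles; "qvel": joint speeds; "effort": joint torques, N m; "ee_pos": TCP position; "ee_rot": TCP orientation; "force": force on the tool from outside, world axes, zero at the start; "torque": the same for the moment, N m; "gripper_width": finger opening in mm; "gripper_force": force on a finger pad.
Only numpy, scipy, OpenCV 4.12 (cv2) and the standard library are available. Lean on these libraries where they do the work, as an engineer would, in place of code of your own. Each camera call takes 0.05 s, during which the arm holds its last target. There are 200 camera calls.

## Task

Two small metal tray carriers hang on the two-armed stand, and one has a loose steel ball lying in the shallow pocket of its tray. Take that one by its black grip, lift it up and off its hook, and carry it without tipping it or losing the ball to the open tub; finish while holding it there: level, still, centred over the tub with its tray a few centimetres above the rim. The ball stays in its pocket throughout, and leave the other carrier, the tub and the other things on the bench where they are.

Things in the scene. Friction and masses are not known exactly. Their poses are not given: they have to be found in the camera images.
- ball_carrier: Carrier with the ball, 0.18 kg: aluminium tray 60 (x) x 90 (y) x 8 mm; 6 mm rods at y = +-38 mm rise to an 8 x 8 mm cross bar along y, 85 to 93 mm above the tray's underside; on it a black grip block 12 (x) x 24 (y) mm, from 93 to 127 mm. Origin: centre of the tray's underside; z up. Hangs level on the left or right hook, axes parallel to the stand's.
- ball_carrier_grip (a point): Point inside the black grip block of the ball carrier, on its vertical middle line, 116 mm above the tray's underside (fingertips 19 mm lower just clear the bar). The block may be pinched across its 24 mm width (y) or its 12 mm thickness (x).
- ball_carrier_bar (a point): Middle of the underside of the ball carrier's cross bar; rests on the hook. To unhook: raise 15 to 40 mm (higher, the ball or tray meets the hook from below), then draw along the stand's -x; after 75 mm the whole tray is clear of the hooks and of the other carrier.
- ball_center (a point): Centre of the loose polished steel ball, 24 mm in diameter, 56 g; it can roll a few mm within the pocket and rolls out if the tray tips too far (about 30 degrees) or is jerked.
- pocket (a point): Where the ball's centre is when the ball lies in the middle of the pocket: 17.5 mm above the underside of the ball carrier's tray. The pocket is round, 23 mm wide, 2.5 mm deep. Fixed to the carrier.
- stand: Fixed stand: white foot (x -80 to 20, y +-100, 10 mm high), 16 mm post at the origin (underside), cross bar along y, on it two flat steel hook arms 16 mm wide along the stand's -x (to the robot) at y = +-80 mm. Arm tops are 150 mm high; the carriers rest there 90 mm in front of the post, behind an upturned lip 10 mm high at the arm's end. Nothing of the stand is above 160 mm.
- hook_left (a point): Resting place on top of the stand's hook arm at its +y side (height 150 mm).
- hook_right (a point): Resting place on top of the stand's hook arm at its -y side (height 150 mm).
- empty_carrier: The second carrier, the same in shape and size, with an empty pocket; hangs on the other hook, the top of its grip 192 mm above the bench. Leave it hanging.
- tub: Translucent whitish open rectangular tub, 111 (x) x 131 (y) x 68 mm high, standing loose on the bench. Origin: centre of its underside.
- bottle: Bystander: upright bottle with black cap, 33 mm across, 85 mm high; origin at the centre of its underside.
- dish: Bystander: pale round dish, 61 mm across, 14 mm high; origin at the centre of its underside.
- timer: Bystander: white wedge-shaped timer, 62 x 24 x 58 mm high; origin at the centre of its underside.

How it is judged (in metres and radians):
On the way:
1. the ball carrier is in the fingers, off and clear of the hooks, the ball in its pocket (distance between ball_carrier_bar and hook_left above 0.05 m and distance between ball_carrier_bar and hook_right above 0.05 m and contact force between ball_carrier and the fingers above 1 N and contact force between ball_carrier and stand below 0.1 N and height (world z) of ball_carrier above 0.02 m and distance between ball_center and pocket below 0.008 m), for 0.1 s.
At the end, for the whole second after the job is handed in: Held by the fingers alone, the ball carrier is within 30 mm of centred over the tub, its underside 8 to 100 mm above the rim, tilted under 0.12 rad and still; the ball is in its pocket (within 8 mm of the pocket point); empty carrier, tub, bottle, dish and timer moved under 30 mm (contact force between ball_carrier and the fingers above 1 N and contact force between ball_carrier and stand below 0.1 N and contact force between ball_carrier and tub below 0.1 N and contact force between ball_carrier and empty_carrier below 0.1 N and horizontal distance between ball_carrier and tub below 0.03 m and height (world z) of ball_carrier between 0.076 and 0.168 m and angle between ball_carrier's own z axis and vertical below 0.12 rad and linear speed of ball_carrier below 0.02 m/s and angular speed of ball_carrier below 0.2 rad/s and distance between ball_center and pocket below 0.008 m and distance of each of empty_carrier, tub, bottle, dish, timer from where it was at the start of the episode below 0.03 m); the arm keeps its last pose, push and grip.
It fails at once if the ball leaves its pocket (distance between ball_center and pocket above 0.012 m).
It fails at once if the ball carrier is tipped more than 20 degrees (angle between ball_carrier's own z axis and vertical above 0.35 rad).
It fails at once if the empty carrier or the tub is moved by more than 30 mm (distance of any of empty_carrier, tub from where it was at the start of the episode above 0.03 m).
It fails at once if the bottle, the dish or the timer is moved by more than 30 mm (distance of any of bottle, dish, timer from where it was at the start of the episode above 0.03 m).
It also fails if it takes over 51 s, if anything falls off the work surface, if the arm or the gripper's body presses on something with over 40 N, if the wrist force passes 120 N, or if a joint passes its speed limit or range.

## Working session

There is one attempt and no reset: what is moved stays moved. The work goes in short steps, Python scripts to look and compute and a shell command to move; the robot and the scene stay as the last step left them, time stands still between calls to the robot, and variables do not carry over. Pictures are saved under pics/ and viewed, at most 10 in all, crops included, and the job is handed in when it is done.

```bash
ls; mkdir -p pics
python3 - <<'E'
from workcell import env
import cv2
for n in ("scene","top"):
    cv2.imwrite(f"pics/{n}0.png",env.grab_frame(n)); m=env.camera_model(n); print(n,{k:(v if k!="T" else [[round(float(a),3) for a in r] for r in v]) for k,v in m.items()})
s=env.state(); print(s["time_s"],s["ee_pos"],s["ee_rot"])
E
```

```text
drive.py
pics
workcell.py
scene {'fx': 473.1260592016022, 'fy': 473.1260592016022, 'cx': 328.0397851426992, 'cy': 241.39827151640463, 'T': [[-0.894, 0.2, -0.402, 155.673], [-0.448, -0.448, 0.773, 784.669], [-0.026, 0.871, 0.49, 641.928], [0.0, 0.0, 0.0, 1.0]]}
top {'fx': 513.7329251165038, 'fy': 513.7329251165038, 'cx': 312.1454707802427, 'cy': 244.86428279217878, 'T': [[0.014, 1.0, -0.025, 535.107], [-1.0, 0.014, -0.013, -12.243], [-0.013, 0.025, 1.0, 1309.136], [0.0, 0.0, 0.0, 1.0]]}
0.1 [ 168.03942804 -549.44103405  213.21581632] [-1.79911807e+02 -2.56804398e-03  1.70034972e+01]
```

View pics/scene0.png

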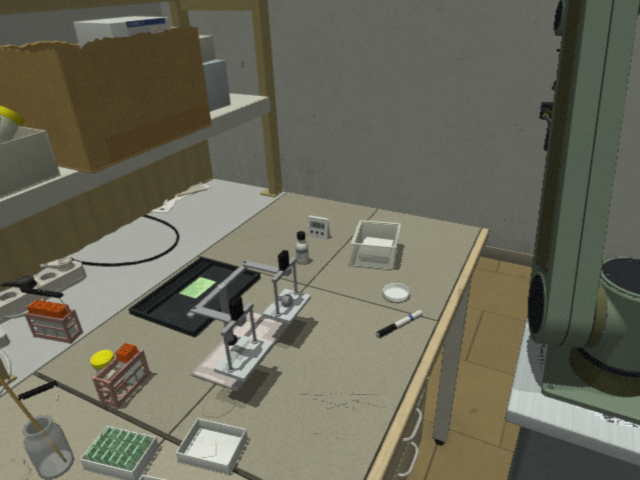

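View pics/top0.png

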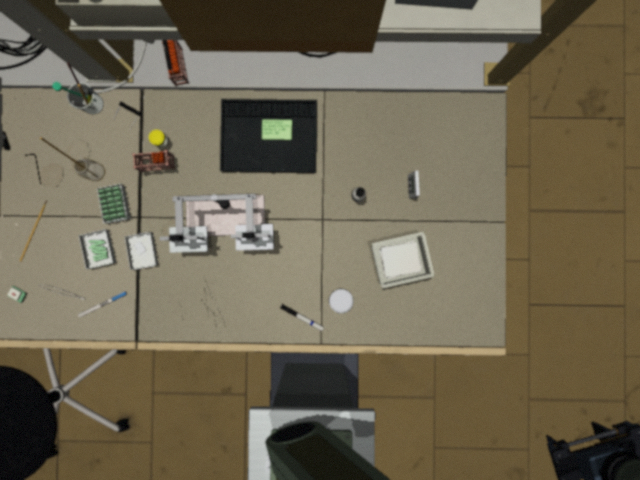

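The scene view shows the carriers around (235,330) and (287,290), and the tub at (376,245). In the top view the carriers are near (188,238) and (254,238), with the tub at (402,259). I'll zoom in to find the ball.

Run:
```python
import cv2,numpy as np
a=cv2.imread("pics/scene0.png")[240:390,190:320]; b=cv2.imread("pics/top0.png")[185:265,160:285]
a=cv2.resize(a,None,fx=3,fy=3,interpolation=2); b=cv2.resize(b,None,fx=3.2,fy=3.2,interpolation=2)
o=np.zeros((450,800,3),np.uint8); o[:450,:390]=a; o[:256,395:795]=b; cv2.imwrite("pics/z1.png",o)
```

```text
(no output)
```

View pics/z1.png

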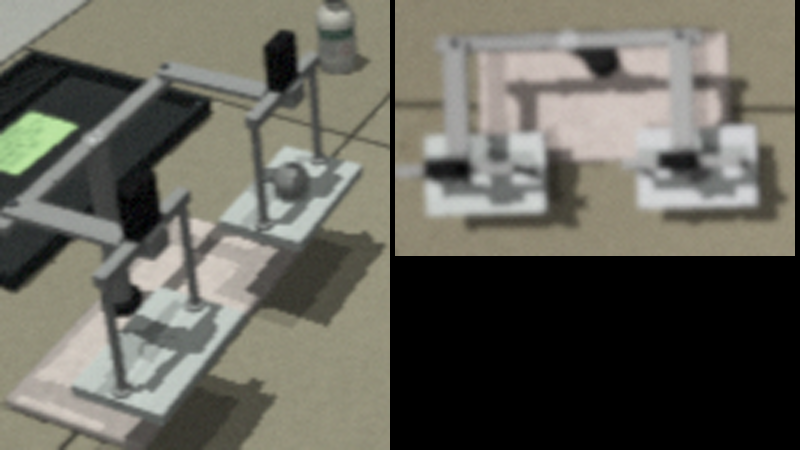

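The ball (crop 290,180) is on the right (−y) carrier. Its grip is the dark block at about (249,235) in the top view and (283,261) in the scene view. Next I'll measure it.

```bash
cat > h.py <<'E'
import numpy as np,cv2
from workcell import env
def ray(n,u,v,m=None):
    m=m or env.camera_model(n); T=np.array(m["T"])
    d=T[:3,:3]@np.array([(u-m["cx"])/m["fx"],-(v-m["cy"])/m["fy"],-1]); return T[:3,3],d
def plane(n,u,v,z,m=None):
    o,d=ray(n,u,v,m); return o+d*(z-o[2])/d[2]
def tri(r1,r2):
    (a,d),(b,e)=r1,r2; s=np.linalg.lstsq(np.c_[d,-e],b-a,rcond=None)[0]
    p,q=a+s[0]*d,b+s[1]*e; return (p+q)/2,np.linalg.norm(p-q)
def blobs(im,mask,x0,y0,x1,y1,amin=15):
    m=np.zeros_like(mask); m[y0:y1,x0:x1]=mask[y0:y1,x0:x1]
    n,l,s,c=cv2.connectedComponentsWithStats(m); return [(s[i].tolist(),c[i].round(1).tolist()) for i in range(1,n) if s[i][4]>=amin]
E
python3 - <<'E'
from h import *
S=cv2.imread("pics/scene0.png");T=cv2.imread("pics/top0.png")
dark=lambda im,t:(im.max(2)<t).astype(np.uint8)
bt=blobs(T,dark(T,45),160,220,290,245,8);bs=blobs(S,dark(S,45),225,245,300,325);print(bt);print(bs)
for s,c in bt: print("top grip z192",plane("top",*c,192).round(1),"z185",plane("top",*c,185).round(1))
for a in bt:
  for b in bs:
    p,e=tri(ray("top",*a[1]),ray("scene",*b[1]))
    if e<15: print(a[1],b[1],p.round(1),round(e,1))
# tub
g=((T.min(2)>120)).astype(np.uint8)
for s,c in blobs(T,g,350,215,450,300,50): print("tub",s,c)
m=np.zeros_like(g);m[215:300,350:450]=g[215:300,350:450]
pts=cv2.findNonZero(m);r=cv2.minAreaRect(pts);print(r);print([plane("top",*q,68).round(0)[:2] for q in cv2.boxPoints(r)],plane("top",*r[0],68).round(1))
# stand arms ends / cross bar ends: rear corners px
for u,v in ((179,198),(250,197)): print("stand rear",plane("top",u,v,155).round(1))
E
```

```text
[([244, 233, 10, 5, 37], [249.0, 235.3]), ([170, 236, 13, 5, 50], [176.6, 237.6])]
[([279, 251, 10, 20, 160], [283.3, 260.3]), ([225, 264, 12, 7, 49], [229.6, 267.2]), ([229, 270, 31, 51, 485], [240.6, 296.7])]
top grip z192 [581.9 140.  192. ] z185 [582.2 141.  185. ]
top grip z192 [574.8 298.3 192. ] z185 [575.  300.2 185. ]
[249.0, 235.3] [283.3, 260.3] [584.  143.5 172.3] 3.0
[176.6, 237.6] [240.6, 296.7] [573.3 297.1 192.6] 3.5
tub [372, 231, 64, 57, 2354] [401.2, 259.1]
((392.5, 262.5), (85.0, 73.0), 0.0)
[array([437., -89.]), array([613., -87.]), array([ 616., -292.]), array([ 440., -293.])] [ 526.1 -190.5   68. ]
stand rear [665.7 305.  155. ]
stand rear [670.  144.3 155. ]
```

```bash
python3 - <<'E'
from h import *
T=cv2.imread("pics/top0.png")
g=((T.min(2)>120)).astype(np.uint8);n,l,s,c=cv2.connectedComponentsWithStats(g);i=l[259,401] 
i=max([k for k in range(1,n) if 350<c[k][0]<450 and 220<c[k][1]<290],key=lambda k:s[k][4])
r=cv2.minAreaRect(cv2.findNonZero((l==i).astype(np.uint8)));print(r)
P=[plane("top",*q,68)[:2] for q in cv2.boxPoints(r)];print(np.round(P),plane("top",*r[0],68).round(1),[round(np.linalg.norm(P[k]-P[k-1])) for k in range(4)])
E
python3 drive.py '0 0 -12 0 0 -8.5;0 0 -12 0 0 -8.5;0 0 -12 0 0 -8.5;0 0 -12 0 0 -8.5;0 0 -12 0 0 -8.5;0 0 -12 0 0 -8.5;0 0 -12 0 0 -8.5;0 0 -12 0 0 -8.5' 50
python3 drive.py '0 0 0 0 0 -7;0 0 0 0 0 0'
```

```text
((403.0415344238281, 258.990966796875), (47.499271392822266, 56.50628662109375), 77.7352294921875)
[[ 575. -137.]
 [ 606. -269.]
 [ 495. -295.]
 [ 464. -162.]] [ 534.9 -215.8   68. ] [114, 136, 114, 136]
time_s: 0.9
ee_pos: [168.1, -549.6, 309.9]
ee_rot: [-180.0, -0.1, 85.4]
force: [0.4, 0.1, -0.1]
gripper_width: 50.5
gripper_force: 0.0
time_s: 1.1
ee_pos: [168.1, -549.8, 309.9]
ee_rot: [-180.0, -0.0, 92.0]
force: [0.7, 0.0, -1.0]
gripper_width: 50.0
gripper_force: 0.0
```

```bash
R='40 24.5 0 0 0 0'
python3 drive.py '40 24.5 0 0 0 0;40 24.5 0 0 0 0;40 24.5 0 0 0 0;40 24.5 0 0 0 0;40 24.5 0 0 0 0;40 24.5 0 0 0 0;40 24.5 0 0 0 0;40 24.5 0 0 0 0'
python3 drive.py '40 24.5 0 0 0 0;40 24.5 0 0 0 0;40 24.5 0 0 0 0;40 24.5 0 0 0 0;40 24.5 0 0 0 0;40 24.5 0 0 0 0;40 24.5 0 0 0 0;36 24 0 0 0 0'
python3 drive.py '0 0 0 0 0 0;0 0 0 0 0 0;0 0 0 0 0 0'
python3 - <<'E'
from h import *
print(env.state()["ee_pos"],env.state()["ee_rot"])
m=env.camera_model("wrist");print(m);np.save("w1.npy",m,allow_pickle=True);cv2.imwrite("pics/w1.png",env.grab_frame("wrist"))
E
```

```text
time_s: 1.9
ee_pos: [353.1, -221.3, 309.6]
ee_rot: [-180.0, -0.0, 91.8]
force: [1.3, -0.5, 0.1]
gripper_width: 50.0
gripper_force: 0.0
time_s: 2.7
ee_pos: [537.5, 101.6, 309.3]
ee_rot: [-179.9, 0.0, 91.9]
force: [0.9, 0.1, 0.2]
gripper_width: 50.2
gripper_force: 0.0
time_s: 3.0
ee_pos: [536.5, 98.7, 309.6]
ee_rot: [-179.9, 0.0, 91.9]
force: [0.1, -1.1, 0.3]
gripper_width: 49.6
gripper_force: 0.0
[536.53730213  98.65107748 309.57714723] [-1.79933000e+02  3.91866085e-02  9.19014715e+01]
{'fx': 390.6340575642068, 'fy': 390.6340575642068, 'cx': 317.815703361357, 'cy': 244.91464676948345, 'T': array([[ 9.99455203e-01, -3.19408153e-02, -8.31150232e-03,
         5.34496224e+02],
       [ 3.29848348e-02,  9.57977107e-01,  2.84941859e-01,
         1.80239598e+02],
       [-1.13904635e-03, -2.85060777e-01,  9.58508767e-01,
         4.79869516e+02],
       [ 0.00000000e+00,  0.00000000e+00,  0.00000000e+00,
         1.00000000e+00]])}
```

View pics/w1.png

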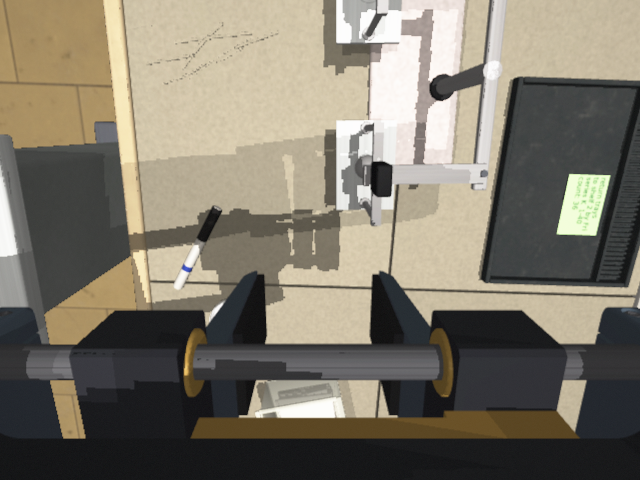

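The wrist view shows the right carrier's grip at (381,180), with the ball beside it at (363,170). Next I'll pin down the grip's outline.

Run:
```python
from h import *
m=np.load("w1.npy",allow_pickle=True).item();W=cv2.imread("pics/w1.png")
for s,c in blobs(W,(W.max(2)<50).astype(np.uint8),355,150,410,210): print(s,c)
g=W.max(2)
print(g[158:202:2,366:398:1])
P=lambda u,v,z:plane("wrist",u,v,z,m).round(1)
print("xmax",P(392,180,192),"ymin",P(384,196.5,192),"ymax?",P(384,163,192),"left",P(371,180,192),P(371,180,158))
# stand yaw: rear bar edges / hook arm, ball
print("ball",P(363,168,82))
```

```text
[371, 162, 21, 34, 656] [380.8, 178.4]
[[157 159 160 161 159 141  98 177 206 206 205 221 232 229 214 205 205 232
  237 238 239 239 237 239 239 240 240 240 240 238 235 235]
 [169 171 171 172 172 153 102 177 205 205 205 218 221 207 186 180 184 228
  237 238 239 239 237 239 240 240 239 239 240 235 234 236]
 [180 183 185 185 183 126  54  22  15  14  18  18  18  18  17  19  18  18
   41 115 167 209 232 239 240 239 239 240 240 237 237 236]
 [160 164 165 162 141  77  16  15  17  16  15  16  18  19  20  20  21  19
   21  21  22  22  45 115 167 186 198 213 218 218 216 217]
 [119  91  91  94  82  42  15  14  15  14  15  26  34  37  39  38  39  40
   38  39  38  37  39  38  38  38 129 188 200 202 201 202]
 [141  97  96  96  77  38  16  16  15  13  19  23  38  44  46  46  47  46
   45  47  46  46  46  46  43  36 131 187 200 200 201 201]
 [141  96  96  95  71  32  17  13  18  15  21  21  34  44  45  45  43  45
   47  46  45  46  44  46  43  36 130 186 200 200 200 201]
 [140  96  96  96  71  32  14  15  15  15  23  29  39  43  46  45  43  44
   44  45  45  45  44  43  39  34 130 187 200 200 200 20
[... 1311 characters left out ...]
 228 198 125  68  66]
 [236 237 238 241 224 137  89 141  98  30  26  32  40  40  39  40  40  40
   39  39  39  40  39  37  35 192 234 225 197 120  63  67]
 [237 237 238 240 224 137 143 186 196 176 135  82  55  55  54  52  60  61
   61  61  63  60  96 106 177 228 237 225 191 113  64  77]
 [198 211 210 234 223 136 168 195 195 195 195 195 196 195 195 215 231 235
  236 237 236 237 238 236 235 236 237 219 180 108  66  89]
 [183 197 196 191 187 131 171 195 195 194 194 195 194 194 193 214 231 235
  237 237 236 237 237 236 235 237 237 220 152  85  66 101]]
xmax [589.7 146.1 192. ] ymin [584.8 133.7 192. ] ymax? [582.8 158.1 192. ] left [574.3 145.5 192. ] [579.  141.4 158. ]
ball [580.6 144.   82. ]
```

```bash
python3 drive.py '11 12.3 0 0 0 0;11 12.3 0 0 0 0;11 12.3 10 0 0 0;11 12.1 20 0 0 0;0 0 15 0 0 0;0 0 5 0 0 0;0 0 0 0 0 0;0 0 0 0 0 0'
python3 - <<'E'
from h import *
s=env.state();print(s["ee_pos"],s["ee_rot"])
m=env.camera_model("wrist");np.save("w2.npy",m,allow_pickle=True);W=env.grab_frame("wrist");cv2.imwrite("pics/w2.png",W)
o=np.array(m["T"]);u=o[:3,:3].T@(np.array([584,144.5,192])-o[:3,3]);U=m["cx"]+m["fx"]*u[0]/-u[2];V=m["cy"]-m["fy"]*u[1]/-u[2];print(U,V)
cv2.imwrite("pics/w2c.png",W[150:400,200:440].repeat(2,0).repeat(2,1))
E
```

```text
time_s: 3.85
ee_pos: [584.8, 144.8, 260.6]
ee_rot: [179.9, -0.0, 92.0]
force: [0.2, 0.1, 0.5]
gripper_width: 50.4
gripper_force: 0.0
[584.79043649 144.75732299 260.64495134] [ 1.79935450e+02 -5.11312355e-03  9.19576424e+01]
315.7488829206547 260.97456624113124
```

View pics/w2c.png

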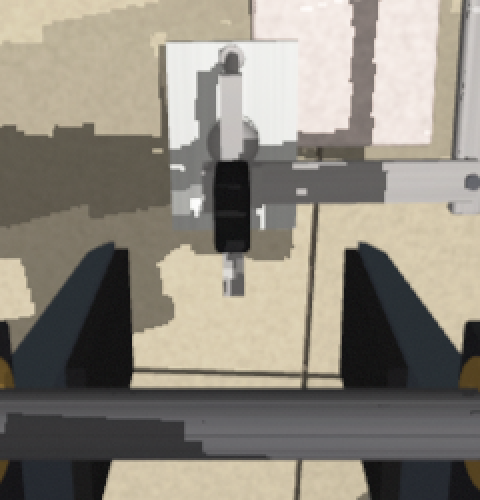

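The grip centre is at about (316,257), against a predicted (316,261), so it is aligned in x and about 2 mm off in y. Next I descend.

```bash
python3 drive.py '2 -0.5 15 0 0 0;0 0 15 0 0 0;0 0 15 0 0 0;0 0 15 0 0 0;0 0 15 0 0 0;0 0 12 0 0 0;0 0 7 0 0 0;0 0 3 0 0 0' 
python3 drive.py '0 0 0 0 0 0;0 0 0 0 0 0'
```

```text
time_s: 4.7
ee_pos: [584.0, 147.0, 162.7]
ee_rot: [-180.0, 0.0, 92.0]
force: [-0.2, 0.8, 0.4]
gripper_width: 50.1
gripper_force: 0.0
time_s: 4.9
ee_pos: [584.5, 147.2, 163.6]
ee_rot: [179.9, -0.0, 92.0]
force: [0.5, 0.3, -0.7]
gripper_width: 49.8
gripper_force: 0.0
```

Close in stages so the fingers arrive gently and centred.

```bash
Z='0 0 0 0 0 0'
python3 drive.py '0 0 0 0 0 0;0 0 0 0 0 0;0 0 0 0 0 0;0 0 0 0 0 0;0 0 0 0 0 0' 18 10
python3 drive.py '0 0 0 0 0 0;0 0 0 0 0 0;0 0 0 0 0 0;0 0 0 0 0 0;0 0 0 0 0 0' 14
python3 drive.py '0 0 0 0 0 0;0 0 0 0 0 0;0 0 0 0 0 0;0 0 0 0 0 0;0 0 0 0 0 0' 8 10
python3 drive.py '0 0 0 0 0 0;0 0 0 0 0 0;0 0 0 0 0 0;0 0 0 0 0 0;0 0 0 0 0 0' 0 25
```

```text
time_s: 5.4
ee_pos: [584.0, 147.1, 162.9]
ee_rot: [180.0, 0.0, 92.0]
force: [-1.0, -0.2, 0.4]
gripper_width: 18.3
gripper_force: 0.0
time_s: 5.9
ee_pos: [584.1, 147.1, 162.9]
ee_rot: [180.0, 0.0, 92.0]
force: [0.5, -0.0, -0.1]
gripper_width: 14.1
gripper_force: 0.0
time_s: 6.4
ee_pos: [583.8, 147.1, 162.9]
ee_rot: [-180.0, 0.0, 92.0]
force: [-1.8, 0.4, 0.8]
gripper_width: 11.6
gripper_force: 10.0
time_s: 6.9
ee_pos: [584.0, 147.1, 162.9]
ee_rot: [-180.0, 0.0, 92.0]
force: [-1.6, -0.2, 0.5]
gripper_width: 12.0
gripper_force: 25.0
```

```bash
python3 drive.py '0 0 -1 0 0 0;0 0 -3 0 0 0;0 0 -5 0 0 0;0 0 -6 0 0 0;0 0 -5 0 0 0;0 0 -4 0 0 0;0 0 -2 0 0 0;0 0 -1 0 0 0'
python3 drive.py '0 0 0 0 0 0;0 0 0 0 0 0;0 0 0 0 0 0;0 0 0 0 0 0;0 0 0 0 0 0'
python3 - <<'E'
from h import *
W=env.grab_frame("scene")[220:370,190:340];cv2.imwrite("pics/s2.png",cv2.resize(W,None,fx=3,fy=3,interpolation=2))
E
```

```text
time_s: 7.7
ee_pos: [584.1, 147.1, 190.2]
ee_rot: [180.0, 0.0, 92.0]
force: [0.5, -0.1, -2.9]
gripper_width: 11.5
gripper_force: 25.0
time_s: 8.2
ee_pos: [584.0, 147.1, 189.8]
ee_rot: [-180.0, 0.0, 92.0]
force: [-0.0, -0.5, -2.0]
gripper_width: 11.7
gripper_force: 25.0
```

View pics/s2.png

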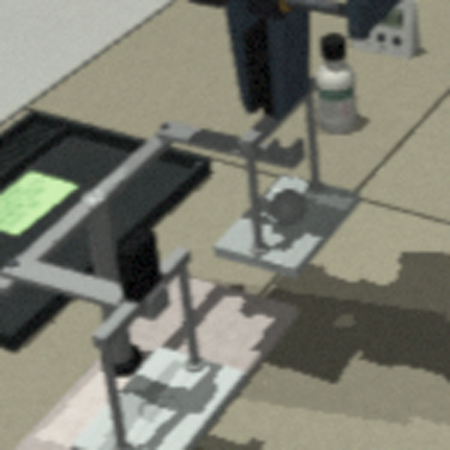

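The carrier is lifted with the ball (288,207) still on its tray, and the bar is clear of the hook. Next I draw it along the stand's −x.

```bash
python3 drive.py '0 -1 0 0 0 0;0 -3 0 0 0 0;0 -6 0 0 0 0;0 -8 0 0 0 0;0 -10 0 0 0 0;0 -12 0 0 0 0;0 -12 0 0 0 0;0 -12 0 0 0 0'
python3 drive.py '0 -12 0 0 0 0;0 -12 0 0 0 0;0 -10 0 0 0 0;0 -8 0 0 0 0;0 -5 0 0 0 0;0 -3 0 0 0 0;0 -1 0 0 0 0;0 0 0 0 0 0'
```

```text
time_s: 9.05
ee_pos: [518.8, 144.8, 190.0]
ee_rot: [-180.0, 0.0, 92.0]
force: [-0.3, 0.2, -2.1]
gripper_width: 11.8
gripper_force: 25.0
time_s: 9.85
ee_pos: [469.4, 143.1, 189.9]
ee_rot: [180.0, 0.0, 92.0]
force: [1.5, -0.4, -1.9]
gripper_width: 12.0
gripper_force: 25.0
```

```bash
python3 drive.py '-2 0.3 -0.5 0 0 0;-5 0.7 -1.5 0 0 0;-8 1.2 -3 0 0 0;-11 1.6 -4 0 0 0;-14 2 -4 0 0 0;-17 2.5 -3 0 0 0;-20 3 -3 0 0 0;-20 3 -1 0 0 0'
python3 drive.py '-20 3 0 0 0 0;-20 3 0 0 0 0;-20 3 0 0 0 0;-20 3 0 0 0 0;-20 3 0 0 0 0;-20 3 0 0 0 0;-20 3 0 0 0 0;-20 3 0 0 0 0'
python3 drive.py '-20 3 0 0 0 0;-20 3 0 0 0 0;-18 2.5 0 0 0 0;-15 2 0 0 0 0;-12 2 0 0 0 0;-9 1.3 0 0 0 0;-6 0.7 0 0 0 0;-3 0.3 0 0 0 0'
python3 drive.py '-1 0 0 0 0 0;0 0 0 0 0 0;0 0 0 0 0 0;0 0 0 0 0 0;0 0 0 0 0 0;0 0 0 0 0 0'
python3 - <<'E'
from h import *
W=env.grab_frame("scene")[150:290,290:440];T=env.grab_frame("top")[200:310,340:460]
o=np.zeros((420,800,3),np.uint8);o[:,:450]=cv2.resize(W,(450,420),interpolation=2);o[:312,455:795]=cv2.resize(T,(340,312),interpolation=2);cv2.imwrite("pics/f1.png",o)
E
```

```text
time_s: 10.65
ee_pos: [487.3, 44.9, 210.7]
ee_rot: [179.9, 0.0, 92.0]
force: [0.8, 0.5, -1.5]
gripper_width: 11.8
gripper_force: 25.0
time_s: 11.45
ee_pos: [516.2, -114.5, 210.3]
ee_rot: [180.0, 0.0, 92.0]
force: [-0.1, 0.1, -2.4]
gripper_width: 11.5
gripper_force: 25.0
time_s: 12.25
ee_pos: [534.8, -215.1, 209.9]
ee_rot: [-180.0, -0.0, 92.0]
force: [0.7, 0.1, -2.1]
gripper_width: 11.7
gripper_force: 25.0
time_s: 12.85
ee_pos: [534.8, -215.7, 210.0]
ee_rot: [180.0, 0.0, 92.0]
force: [0.2, 0.1, -2.6]
gripper_width: 12.0
gripper_force: 25.0
```

View pics/f1.png

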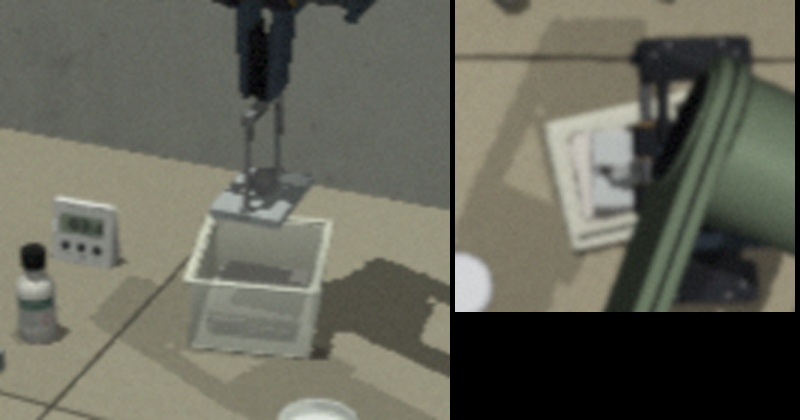

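The carrier is level and centred over the tub, with the ball at about (265,183) still in its pocket. I'm handing in now.

```bash
python3 drive.py '0 0 0 0 0 0;0 0 0 0 0 0;0 0 0 0 0 0;0 0 0 0 0 0;0 0 0 0 0 0' && python3 -c "
from workcell import env
print(env.job_done())"
```

```text
time_s: 13.45
ee_pos: [534.8, -215.8, 209.9]
ee_rot: [-180.0, 0.0, 92.0]
force: [-0.1, -0.6, -2.7]
gripper_width: 11.8
gripper_force: 25.0
the job is handed in; nothing more can be done
None
```

I handed the job in at 13.5 s with the ball carrier held level and still, centred over the tub with its tray about 4 cm above the rim and the ball in its pocket in the last camera check; the interface returned no verdict.

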